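# Index the sample carriage to the reader and hold its lock pin home

### The job

Lift the clear hinged guard of the sample stage by its front bar and lay it gently back onto its stop, never letting it drop. Then pull up the carriage's lock plunger, slide the carriage one hole along towards the tall reader head so that the vial stands in front of the reader's lens, and let the pin go fully home in that hole. Finish while still holding the plunger knob with the pin home and the guard still open; leave the things standing around where they are.

Things in the scene. Friction and masses are not known exactly. Their poses are not given: they have to be found in the camera images.
- index_stage: The fixed sample stage: an aluminium base plate 180 x 280 mm. Origin under the plate's centre on the worktop; x points to the back (hinge side), y to the left along the carriage's slide, z up. Only its place and yaw vary. A steel index bar (26 mm wide, top at z = 30 mm) runs along y at x = -35 mm, with five 11 mm holes at y = -80, -40, 0, 40, 80 mm (pitch 40 mm); on it rides a grey carriage 108 x 48 mm, top at z = 46 mm. The carriage starts locked in the middle hole.
- guard (a joint): Guard angle in rad: 0 shut (level, 114 mm above the worktop), 1.85 lying back on its stop. The 0.25 kg guard falls shut if released short of 1.57 (upright) and falls back onto its stop if released past it.
- guard_bar (a point): Centre of the guard's round handle bar: steel, 10 mm diameter, 98 mm long, parallel to the stage's y axis. It stands 40 mm out in front of the guard's edge on two arms 45 mm either side of the centre, so that fingers can straddle it from above, one in front and one behind. It travels on a circle of 165 mm radius about the hinge line, from straight in front of the hinge (shut), up and over to the back. A round bar: it can turn between the fingers while the guard swings.
- guard_hinge (a point): Middle of the guard's hinge line (parallel to the stage's y axis), at x = 70 mm, z = 114 mm in the stage's frame. Fixed to the stage.
- lock_knob (a point): Centre of the lock plunger's black round knob on the front half of the carriage: 25 mm diameter, 26 mm tall, upright axis; centre 77 mm above the worktop with the pin home (under the shut guard). Below it is a 22 mm boss up to 59 mm above the worktop. Beside it, to the front and to both sides, nothing stands above the carriage top at 46 mm; the vial's holder begins 45 mm behind it. The knob moves with the carriage.
- lock_pin (a joint): Lift of the plunger in m: 0 pin fully home, 0.016 upper end of its travel. A spring drives it down, 6 N at home and 11 N at the top. The pin (9 mm, round end) reaches 10 mm into the hole, so it is clear of the bar from 0.010 up; let down between holes it rests on the bar at about 0.010.
- carriage (a joint): Carriage position along the stage's y axis in m: 0 at the start (middle hole), positive along +y; holes at multiples of 0.040. It slides with 1 to 2 N of friction while the pin is clear and cannot move while the pin is in a hole (1 mm play).
- carriage_mark (a point): Axis of the capped glass vial standing upright in a black holder on the rear half of the carriage, 72 mm above the worktop, 60 mm behind the lock knob (stage x = +25 mm). The vial is fixed in the carriage.
- reader_mark (a point): Point 33 mm in front of the centre of the reader head at the height of its lens (72 mm above the worktop): where the vial's axis stands when read. The reader head is a white upright box 30 x 32 mm, reaching 93 mm above the worktop, with a short black lens barrel facing the front, fixed at the back of the base plate level with the hole either 40 mm to the left or 40 mm to the right of the start. On the other side is only a low empty bracket (18 mm tall).
- bench_timer: White bench timer, 64 x 64 x 19 mm, a bystander lying loose; origin under its centre.
- tape_roll: Roll of tape lying flat, 62 mm across, 19 mm tall, a loose bystander; origin under its centre.
- dropper_1: Small dropper bottle, 25 mm across, 73 mm tall, a loose bystander; origin under its centre.
- foam_dish: Round white dish with foam balls, 125 mm across, 42 mm tall, a loose bystander; origin under its centre.

How it is judged (in metres and radians):
On the way, in this order (a step that is already met when the one before it is completed fails the run):
1. the guard lies open on its stop (value of joint guard above 1.78 rad and velocity of joint guard between -0.1 and 0.1 rad/s), for 0.2 s.
2. the lock plunger is pulled up (9 mm or more) (value of joint lock_pin above 0.009 m), for 0.1 s.
3. the pin is fully home in the hole at the reader, knob held (horizontal distance between carriage_mark and reader_mark below 0.003 m and value of joint lock_pin below 0.002 m and contact force between the fingers and lock_pin above 2 N), for 0.2 s.
At the end, for the whole second after the job is handed in: The vial's axis stands within 3 mm of the reader's reading point, the lock pin is home to within 2 mm, the fingers hold the plunger knob with more than 2 N, and the guard is still open on its stop (over 1.75 rad) (all of step 3 and value of joint guard above 1.75 rad); the arm keeps its last pose, push and grip.
It fails at once if the guard drops or is flung onto its stop (over 1.4 rad/s in the last part of its swing) (value of joint guard above 1.7 rad and velocity of joint guard above 1.4 rad/s).
It fails at once if the guard drops shut (over 2 rad/s downward) (velocity of joint guard below -2 rad/s).
It fails at once if a bystander is moved more than 20 mm (distance of any of bench_timer, tape_roll, dropper_1, foam_dish from where it was at the start of the episode above 0.02 m).
It also fails if it takes over 56 s, if anything falls off the work surface, if the arm or the gripper's body presses on something with over 40 N, if the wrist force passes 120 N, or if a joint passes its speed limit or range.

### The arm

A 6-joint arm with a two-finger parallel gripper is mounted at the origin on a cart in front of the work surface, level with it; the furniture and walls round the work are solid. World frame = base frame: x ahead of the robot, y to its left, z up, the work surface at z = 0. Lengths are in mm, angles in degrees, forces in N, time in s.
With the tool pointing down it reaches from about 225 to 725 mm from the base axis. Payload 3.1 kg.
Tool frame: the origin (TCP) lies on the centre line of the jaws, within the pads' length; the fingertips stand 25 mm ahead of it and the grasp point (between the pads) lies 6 mm ahead of it (robot.nose_length is the distance from the TCP to the fingertips, in mm); z points along the fingers, x is the direction in which the jaws open and shut, and the axes are right-handed (so a half turn about z gives the same grasp; the last joint's range is limited). The gripper opens to 85 mm and grips with 20 to 120 N. Pads are 22 mm wide; open, the fingers measure 114 mm over their backs; the gripper's body (76 mm by 85 mm) begins 54 mm behind the grasp point. The pads swing forward as they close: fully open they stand 13 mm farther back than shut.
Start: joints at [-73.155, 2.75, 5.684, 92.934, 0, 82.678], TCP at [214.921, -478.985, 256.312] pointing down, gripper open.
Joint ranges: [-166.93, 166.93], [-56.73, 111.36], [-69.38, 81.34], [-121.58, 131.49], [-85.45, 84.26], [-180, 180]. Speed limits (degrees/s): [159.86, 159.86, 180, 180, 180, 180].

### API

Orientations are given as a 3x3 rotation matrix whose columns are the frame's x, y, z axes.
In Python, from plant import telemetry, vision, robot gives the robot as it stands.
- The arm moves only by the tool jog_arm, never from a script. Its argument "targets" is a list that holds one entry, the list of rows, each a list of 7 numbers: the shift along the tool's x, y, z in cm, then the turn, a rotation vector about the tool's x, y, z in rad, then the closure, from 0 (fully open) to 1 (shut). In form: [[[tx, ty, tz, wx, wy, wz, hand], ...]]. A call has exactly 10 rows; each row is the pose to reach, as a shift and turn from the pose commanded when the call began, along the tool's axes at that moment; what a row does not reach only later rows make up. A row lasts 1/8 s, in which the tool goes at most 62.5 mm and 10.7 degrees, less where a joint would pass 70% of its speed; a pose out of reach is approached as far as the arm can. A call with a gripper value outside its range is refused whole. The fingers move at their own pace and stop on an object; "squeeze" is the grip in N (left out, the last holds). Time passes only in rows, so rows that repeat a pose let the fingers close, or fill a call up. It gives the time, the measured TCP pose, the force and the opening at its end, in the units of the state.
- telemetry.read_state(): the state, without advancing time (a new reading comes with each control period).
- vision.camera(name): name is "scene" or "top" or "wrist"; returns a dict with "img" (420x560x3 uint8, blue, green, red), "intrinsics" (3x3 intrinsics, pixels), "camera_from_world" (4x4, takes a point from world to camera coordinates); the wrist camera has in their place "tool_from_camera" (4x4, takes a point from camera to tool coordinates, whose origin is the TCP and whose axes are the tool frame's). Camera axes: x right, y down, z forward; pixel columns grow to the right and rows downward; lengths in mm; the calibration is good to about 2 mm. A picture is of the moment at which its call begins: read the wrist's pose just before it. There is no depth.
- robot.sign_off(): hands the job in, once; it reports no verdict.
The state is a dict: "time_s": time; "qpos": joint angles; "qd": joint speeds; "effort": joint torques, N m; "ee_pos": TCP position; "orientation": TCP orientation; "ft_force": force on the tool from outside, world axes, zero at the start; "torque": the same for the moment, N m; "gripper_width": opening from 0.0 (shut) to 1.0 (fully open).
Only numpy, scipy, OpenCV 4.12 (cv2) and the standard library are available. Lean on these libraries where they do the work, as an engineer would, in place of code of your own. Each camera call takes 0.05 s, during which the arm holds its last target. There are 200 camera calls.

## Working session

There is one attempt and no reset: what is moved stays moved. The work goes in short steps, Python scripts to look and compute and a tool call to move; the robot and the scene stay as the last step left them, time stands still between calls to the robot, and variables do not carry over. Pictures are saved under pics/ and viewed, about 8 in all and at most 12, crops included, and the job is handed in when it is done.

Besides the shell and the picture viewer there is one more tool, called in YAML: its name, and indented under it one key for each argument. jog_arm: Moves the arm, as the interface text tells. Its arguments: {"type":"object","properties":{"targets":{"type":"array","items":{"type":"array","items":{"type":"array","items":{"type":"number"}}}},"squeeze":{"type":"number"}},"required":["targets"]}

```bash
mkdir -p pics; ls; python3 - <<'E'
from plant import telemetry, vision, robot
import cv2,numpy as np
for n in("scene","top"):
    c=vision.camera(n); cv2.imwrite(f"pics/{n}0.png",c["img"]); print(n,c["intrinsics"].tolist(),np.round(c["camera_from_world"],4).tolist())
s=telemetry.read_state(); print(s)
E
```

```text
pics
scene [[441.04543426271954, 0.0, 283.7005260431522], [0.0, 441.04543426271954, 211.30916509684124], [0.0, 0.0, 1.0]] [[0.4708, -0.8821, -0.0155, -239.7025], [-0.3875, -0.191, -0.9019, 260.534], [0.7926, 0.4306, -0.4317, 942.4464], [0.0, 0.0, 0.0, 1.0]]
top [[513.0388321828289, 0.0, 279.72339657072206], [0.0, 513.0388321828289, 216.61361096810379], [0.0, 0.0, 1.0]] [[0.0157, -0.9999, 0.0061, -11.4732], [-0.9902, -0.0164, -0.139, 519.7083], [0.1391, -0.0038, -0.9903, 1311.5084], [0.0, 0.0, 0.0, 1.0]]
{'time_s': 0.1, 'qpos': array([-7.31561541e+01,  2.79094124e+00,  5.60080908e+00,  9.29347576e+01,
        1.46165967e-03,  8.26792180e+01]), 'qd': array([ 0.03970674, -0.03641829,  0.27642914,  0.09006072,  0.01279206,
       -0.00557333]), 'effort': array([ 2.20572554e-03, -3.39850616e+01,  3.20935893e+01,  1.58375467e-02,
       -1.85580220e-04,  2.97944794e-06]), 'ee_pos': array([ 214.77564152, -478.5059291 ,  255.2152866 ]), 'orientation': array([[ 4.09359169e-01, -9.12373116e-01, -6.07193206e-04],
       [-9.12370764e-01, -4.09359507e-01,  2.09361258e-03],
       [-2.15871615e-03, -3.03054177e-04, -9.99997624e-01]]), 'ft_force': array([-0.84427076, -0.60723129, -0.70769884]), 'torque': array([0.04299159, 0.00319664, 0.02138494]), 'gripper_width': 1.0017635299160266}
```

View pics/scene0.png

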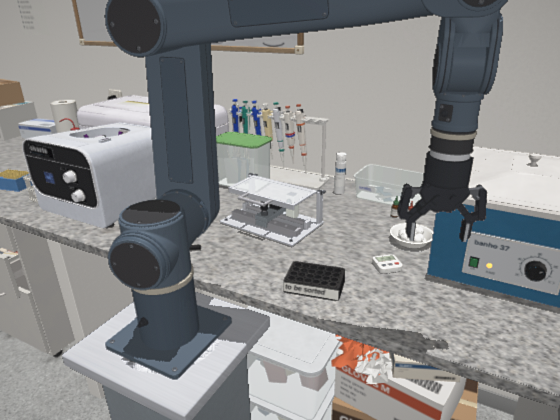

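View pics/top0.png

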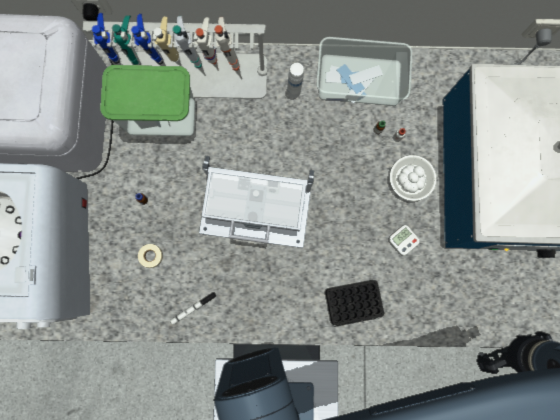

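The scene view shows the stage at about (275,210). In the top view the plate's corners lie near (210,170), (310,178), (303,247) and (200,238), with the bar at about (250,238). Next I'll enlarge the stage.

```bash
python3 - <<'E'
import cv2
a=cv2.imread("pics/top0.png")[150:260,185:325]
b=cv2.imread("pics/scene0.png")[165:250,205:345]
a=cv2.resize(a,None,fx=5.7,fy=5.4,interpolation=cv2.INTER_CUBIC)
cv2.imwrite("pics/topc.png",a)
E
```

```text
(no output)
```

View pics/topc.png

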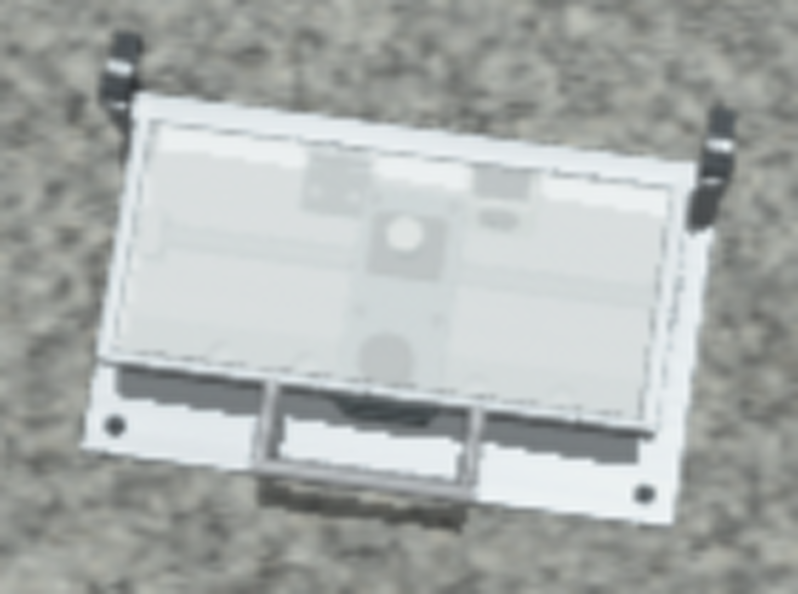

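The crop shows the bar from (255,465) to (475,493), and the plate's front corners at (82,448) and (675,522). A reader-like shape with a lens stands on the right at about (500,190), and a low bracket on the left at about (335,185).

```bash
cat > h.py <<'E'
import numpy as np,cv2
from plant import telemetry, vision, robot
def ray(K,T,u,v,z):
    "world point at height z on pixel ray; T=camera_from_world"
    R=T[:3,:3];c=-R.T@T[:3,3];d=R.T@np.linalg.solve(K,[u,v,1.]);return c+d*(z-c[2])/d[2]
def tool(p_world,Rw=None):
    s=telemetry.read_state();R=s["orientation"];return R.T@(np.array(p_world)-s["ee_pos"])
def wrist(name):
    s=telemetry.read_state();c=vision.camera("wrist");cv2.imwrite(f"pics/{name}.png",c["img"])
    W=np.eye(4);W[:3,:3]=s["orientation"];W[:3,3]=s["ee_pos"];T=np.linalg.inv(W@c["tool_from_camera"])
    np.savez(f"pics/{name}.npz",K=c["intrinsics"],T=T);return s
E
python3 - <<'E'
from h import *
c=vision.camera("top");K,T=c["intrinsics"],c["camera_from_world"]
P=lambda x,y,z:ray(K,T,185+(x+.5)/5.7-.5,150+(y+.5)/5.4-.5,z)
L,R=P(255,465,114),P(475,493,114); print("bar",L,R,np.linalg.norm(L-R))
a,b=P(82,448,10),P(675,522,10);d=a-b;print("corners",a,b,np.linalg.norm(d),"yaw",np.degrees(np.arctan2(-d[0],d[1])))
d=L-R;print("yaw bar",np.degrees(np.arctan2(-d[0],d[1])))
d=(a-b)/np.linalg.norm(a-b);y=d;x=np.array([d[1],-d[0],0])
print("origin",(a+b)/2+90*x,"bar centre pred",(a+b)/2+90*x-95*x,"meas",(L+R)/2)
print("knob",(a+b)/2+90*x-35*x)
c=vision.camera("wrist");print(c["tool_from_camera"].round(3).tolist(),c["intrinsics"].tolist())
E
```

```text
bar [459.45114229 120.42708385 114.        ] [448.20136512  25.26411808 114.        ] 95.82561004487667
corners [477.06916874 211.28519071  10.        ] [444.98170212 -66.33477549  10.        ] 279.46815766256367 yaw -6.593022777043668
yaw bar -6.7419828415978005
origin [550.43024336  62.14175131  10.        ] bar centre pred [456.05850166  73.04928852  10.        ] meas [453.82625371  72.84560097 114.        ]
knob [515.66170694  66.16031765  10.        ]
[[1.0, -0.001, -0.001, 1.077], [0.001, 0.957, 0.29, -73.327], [0.0, -0.29, 0.957, -118.427], [0.0, 0.0, 0.0, 1.0]] [[304.4136538810813, 0.0, 276.55751466417985], [0.0, 304.4136538810813, 213.2775538568291], [0.0, 0.0, 1.0]]
```

Everything agrees: yaw is −6.6° and the bar centre is at about (455,73,114). I'll move above the bar with the jaws along stage x, partly closed.

jog_arm:
  targets:
    - [[-3, -3.5, 0.2, 0, 0, -0.1, 0.3], [-7.5, -8, 0.5, 0, 0, -0.2, 0.65], [-12, -13, 0.8, 0, 0, -0.3, 0.65], [-16.5, -18, 1.1, 0, 0, -0.42, 0.65], [-21, -23, 1.4, 0, 0, -0.54, 0.65], [-25.5, -28, 1.7, 0, 0, -0.66, 0.65], [-30, -33, 2, 0, 0, -0.78, 0.65], [-34.5, -38, 2.4, 0, 0, -0.9, 0.65], [-38.5, -42, 2.8, 0, 0, -1.0, 0.65], [-40.5, -44.5, 3, 0, 0, -1.034, 0.65]]
  squeeze: 20

```text
time_s: 1.45
ee_pos: [455.4, 75.0, 226.2]
orientation: [[0.994, -0.112, 0.001], [-0.112, -0.994, -0.0], [0.001, 0.0, -1.0]]
ft_force: [1.1, -0.4, -0.3]
gripper_width: 0.35
```

```bash
python3 - <<'E'
from h import *
s=wrist("w1");print(s["time_s"],s["qpos"].round(1),s["ee_pos"],s["orientation"].round(3),s["gripper_width"])
E
```

```text
1.45 [ 1.  -7.  -7.2 89.8 -0.  97.5] [455.4363226   75.00728876 226.16237336] [[ 0.994 -0.112  0.001]
 [-0.112 -0.994 -0.   ]
 [ 0.001  0.    -1.   ]] 0.34992652380332584
```

View pics/w1.png

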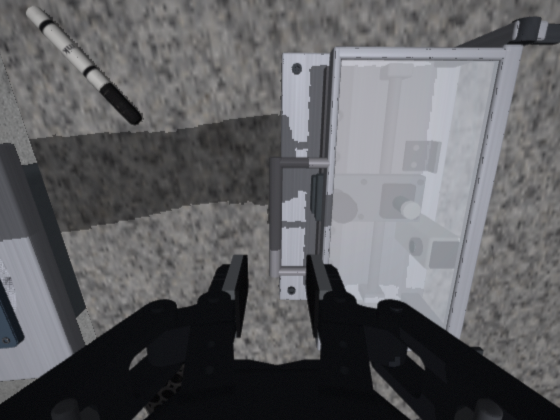

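The wrist view shows the bar at column ~276, rows 160 to 272. The reader box with its lens is at (440,250), which is the −y side, and the low bracket is at (422,155). So the carriage goes towards −y.

```bash
python3 - <<'E'
from h import *
d=np.load("pics/w1.npz");K,T=d["K"],d["T"]
a,b=ray(K,T,276,160,114),ray(K,T,275,273,114);print(a,b,(a+b)/2,np.linalg.norm(a-b))
img=cv2.imread("pics/w1.png")
for r in(190,215,240):print(r,img[r,262:292].mean(1).astype(int).tolist())
E
```

```text
[460.03333716 119.40216472 114.        ] [448.43832963  25.75151875 114.        ] [454.2358334   72.57684173 114.        ] 94.36571247490548
190 [63, 65, 67, 66, 67, 66, 64, 54, 59, 65, 69, 71, 71, 73, 74, 74, 72, 70, 66, 63, 79, 93, 93, 94, 96, 96, 95, 95, 94, 93]
215 [124, 128, 130, 128, 124, 113, 72, 53, 60, 65, 70, 71, 72, 74, 72, 73, 71, 68, 63, 78, 162, 175, 175, 175, 178, 177, 174, 174, 174, 171]
240 [112, 112, 115, 118, 122, 125, 117, 77, 63, 67, 71, 72, 73, 74, 74, 72, 71, 67, 68, 111, 166, 175, 174, 176, 176, 173, 172, 172, 171, 171]
```

jog_arm:
  targets:
    - [[-0.1, 0.2, 2, 0, 0, 0, 0.65], [-0.1, 0.2, 5, 0, 0, 0, 0.65], [-0.1, 0.2, 8, 0, 0, 0, 0.65], [-0.1, 0.2, 10, 0, 0, 0, 0.65], [-0.1, 0.2, 10.6, 0, 0, 0, 0.65], [-0.1, 0.2, 10.6, 0, 0, 0, 0.8], [-0.1, 0.2, 10.6, 0, 0, 0, 1], [-0.1, 0.2, 10.6, 0, 0, 0, 1], [-0.1, 0.2, 10.6, 0, 0, 0, 1], [-0.1, 0.2, 10.6, 0, 0, 0, 1]]
  squeeze: 25

```text
time_s: 2.75
ee_pos: [453.9, 70.8, 121.1]
orientation: [[0.993, -0.115, 0.0], [-0.115, -0.993, -0.0], [0.0, 0.0, -1.0]]
ft_force: [-3.3, 0.2, 3.9]
gripper_width: 0.105
```

```bash
python3 - <<'E'
import numpy as np
# tool x along stage x; tool z down. shifts (cm) from shut for guard angle th
for th in np.linspace(0,1.85,26): print(round(th,3), np.round([16.5*(1-np.cos(th)), -16.5*np.sin(th)],2))
E
```

```text
0.0 [ 0. -0.]
0.074 [ 0.05 -1.22]
0.148 [ 0.18 -2.43]
0.222 [ 0.4  -3.63]
0.296 [ 0.72 -4.81]
0.37 [ 1.12 -5.97]
0.444 [ 1.6  -7.09]
0.518 [ 2.16 -8.17]
0.592 [ 2.81 -9.21]
0.666 [  3.53 -10.19]
0.74 [  4.32 -11.13]
0.814 [  5.17 -12.  ]
0.888 [  6.09 -12.8 ]
0.962 [  7.06 -13.54]
1.036 [  8.09 -14.2 ]
1.11 [  9.16 -14.78]
1.184 [ 10.28 -15.28]
1.258 [ 11.42 -15.7 ]
1.332 [ 12.6  -16.03]
1.406 [ 13.79 -16.28]
1.48 [ 15.   -16.43]
1.554 [ 16.22 -16.5 ]
1.628 [ 17.44 -16.47]
1.702 [ 18.66 -16.36]
1.776 [ 19.86 -16.15]
1.85 [ 21.05 -15.86]
```

The bar is gripped (opening about 9 mm). Now I'll swing the guard along the arc at about 0.6 rad/s.

jog_arm:
  targets:
    - [[0, 0, -0.5, 0, 0, 0, 1], [0.05, 0, -1.22, 0, 0, 0, 1], [0.18, 0, -2.43, 0, 0, 0, 1], [0.4, 0, -3.63, 0, 0, 0, 1], [0.72, 0, -4.81, 0, 0, 0, 1], [1.12, 0, -5.97, 0, 0, 0, 1], [1.6, 0, -7.09, 0, 0, 0, 1], [2.16, 0, -8.17, 0, 0, 0, 1], [2.81, 0, -9.21, 0, 0, 0, 1], [3.53, 0, -10.19, 0, 0, 0, 1]]

```text
time_s: 4.0
ee_pos: [487.2, 66.8, 223.6]
orientation: [[0.993, -0.115, -0.004], [-0.115, -0.993, -0.0], [-0.004, 0.001, -1.0]]
ft_force: [-8.4, -1.0, 4.4]
gripper_width: 0.109
```

jog_arm:
  targets:
    - [[0.79, 0, -0.94, 0, 0, 0, 1], [1.64, 0, -1.81, 0, 0, 0, 1], [2.56, 0, -2.61, 0, 0, 0, 1], [3.53, 0, -3.35, 0, 0, 0, 1], [4.56, 0, -4.01, 0, 0, 0, 1], [5.63, 0, -4.59, 0, 0, 0, 1], [6.75, 0, -5.09, 0, 0, 0, 1], [7.89, 0, -5.51, 0, 0, 0, 1], [9.07, 0, -5.84, 0, 0, 0, 1], [10.26, 0, -6.09, 0, 0, 0, 1]]

```text
time_s: 5.25
ee_pos: [592.4, 54.2, 285.6]
orientation: [[0.993, -0.115, 0.004], [-0.115, -0.993, -0.002], [0.004, 0.001, -1.0]]
ft_force: [-1.8, -2.7, 3.0]
gripper_width: 0.102
```

jog_arm:
  targets:
    - [[0.72, 0, -0.1, 0, 0, 0, 1], [1.46, 0, -0.17, 0, 0, 0, 1], [2.2, 0, -0.21, 0, 0, 0, 1], [2.94, 0, -0.22, 0, 0, 0, 1], [3.69, 0, -0.19, 0, 0, 0, 1], [4.43, 0, -0.13, 0, 0, 0, 1], [5.16, 0, -0.04, 0, 0, 0, 1], [5.89, 0, 0.09, 0, 0, 0, 1], [6.62, 0, 0.25, 0, 0, 0, 1], [7.26, 0, 0.42, 0, 0, 0, 1]]

```text
time_s: 6.5
ee_pos: [663.1, 45.8, 279.1]
orientation: [[0.993, -0.115, -0.001], [-0.115, -0.993, -0.001], [-0.001, 0.001, -1.0]]
ft_force: [-12.8, -4.2, 15.4]
gripper_width: 0.105
```

```bash
python3 - <<'E'
from h import *
c=vision.camera("scene");cv2.imwrite("pics/s2.png",c["img"])
s=telemetry.read_state();print(s["time_s"],s["qpos"].round(1),s["ee_pos"],s["ft_force"],s["gripper_width"])
cv2.imwrite("pics/s2c.png",cv2.resize(c["img"][80:260,180:380],None,fx=3,fy=3,interpolation=cv2.INTER_CUBIC))
E
```

```text
6.55 [-1.800e+00  2.590e+01  3.590e+01  1.001e+02 -1.000e-01  9.480e+01] [662.8872902   45.80554491 279.21864748] [-2.12331659 -5.55252373  6.26303893] 0.09605063546320733
```

View pics/s2c.png

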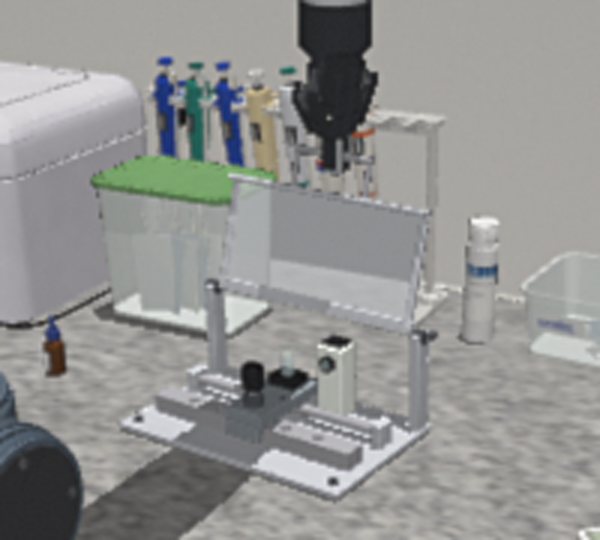

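The guard stands leaned back at its stop, with the knob, vial and reader free below. I'll release the bar gently and lift clear.

jog_arm:
  targets:
    - [[0, 0, 0, 0, 0, 0, 1], [0, 0, 0, 0, 0, 0, 1], [0, 0, 0, 0, 0, 0, 0.9], [0, 0, 0, 0, 0, 0, 0.8], [0, 0, 0, 0, 0, 0, 0.7], [0, 0, 0, 0, 0, 0, 0.65], [0, 0, -1, 0, 0, 0, 0.65], [0, 0, -3, 0, 0, 0, 0.65], [0, 0, -5, 0, 0, 0, 0.65], [0, 0, -6, 0, 0, 0, 0.65]]

```text
time_s: 7.8
ee_pos: [663.4, 46.9, 341.4]
orientation: [[0.993, -0.115, 0.003], [-0.115, -0.993, 0.0], [0.003, -0.001, -1.0]]
ft_force: [0.1, -0.2, 0.1]
gripper_width: 0.35
```

jog_arm:
  targets:
    - [[-1.5, 0, 0, 0, 0, 0, 0.5], [-3.5, 0, 0, 0, 0, -0.15, 0.5], [-6, -0.1, 0, 0, 0, -0.32, 0.5], [-8.5, -0.2, 1, 0, 0, -0.5, 0.5], [-11, -0.2, 3, 0, 0, -0.68, 0.5], [-13, -0.2, 6, 0, 0, -0.86, 0.5], [-14.5, -0.2, 9, 0, 0, -1.04, 0.5], [-14.9, -0.2, 12, 0, 0, -1.22, 0.5], [-14.9, -0.2, 14.5, 0, 0, -1.4, 0.5], [-14.9, -0.2, 15.5, 0, 0, -1.571, 0.5]]

```text
time_s: 9.05
ee_pos: [514.4, 66.0, 182.8]
orientation: [[0.109, 0.994, -0.002], [0.994, -0.109, 0.0], [0.0, -0.002, -1.0]]
ft_force: [0.6, -0.2, -0.2]
gripper_width: 0.5
```

```bash
python3 - <<'E'
from h import *
s=wrist("w2");print(s["time_s"],s["qpos"].round(1),s["ee_pos"],s["orientation"].round(3),s["ft_force"],s["gripper_width"])
E
```

```text
9.05 [-0.1  1.7 -3.8 84.7  0.   6.1] [514.41641754  65.9779232  182.84180992] [[ 0.109  0.994 -0.002]
 [ 0.994 -0.109  0.   ]
 [ 0.    -0.002 -1.   ]] [ 0.56287581 -0.16164609 -0.16604426] 0.5000682071434194
```

View pics/w2.png

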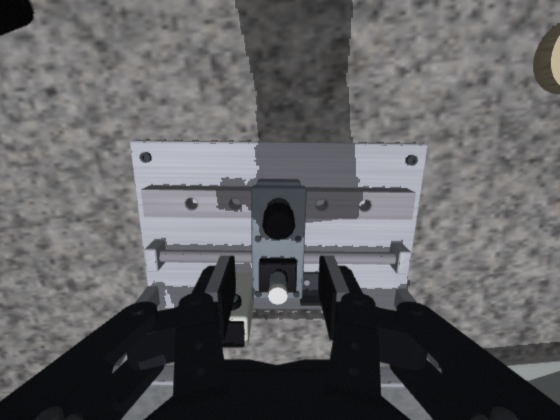

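The wrist view shows the knob as a dark blob around (278,219), the vial cap at (278,295), and the reader at the lower left around (240,310).

```bash
python3 - <<'E'
from h import *
d=np.load("pics/w2.npz");K,T=d["K"],d["T"]
g=cv2.cvtColor(cv2.imread("pics/w2.png"),cv2.COLOR_BGR2GRAY)
m=np.zeros_like(g);m[192:245,255:303]=(g[192:245,255:303]<45)*255
n,l,st,c=cv2.connectedComponentsWithStats(m);i=1+np.argmax(st[1:,4]);x,y,w,h,a=st[i];print(st[i],c[i])
u=x+(w-1)/2
top=ray(K,T,u,y+h-.5,90);print("rear edge top",top,"-> knob centre",top-12.5*np.array([.9934,-.1148,0]))
print("width at top mm",np.linalg.norm(ray(K,T,x-.5,y+h-w/2,90)-ray(K,T,x+w-.5,y+h-w/2,90)))
print("centre of top circle",ray(K,T,u,y+h-.5-w/2,90))
# predicted pixels of knob centre top
for p in([513.8,65.7,90],[515.7,66.2,90]):
    q=T@np.r_[p,1];q=K@q[:3];print(p,q[:2]/q[2])
E
```

```text
[ 262  198   33   42 1073] [278.277726   219.21342032]
rear edge top [524.63616394  64.6122328   90.        ] -> knob centre [512.21866394  66.0472328   90.        ]
width at top mm 24.173774642406343
centre of top circle [511.7631718   66.01940563  90.        ]
[513.8, 65.7, 90] [277.86898205 225.66108154]
[515.7, 66.2, 90] [278.82532657 228.01807671]
```

jog_arm:
  targets:
    - [[0, -0.1, 2, 0, 0, 0, 0.5], [0, -0.1, 4.5, 0, 0, 0, 0.5], [0, -0.1, 7, 0, 0, 0, 0.5], [0, -0.1, 9, 0, 0, 0, 0.5], [0, -0.1, 9.8, 0, 0, 0, 0.5], [0, -0.1, 9.8, 0, 0, 0, 0.65], [0, -0.1, 9.8, 0, 0, 0, 0.8], [0, -0.1, 9.8, 0, 0, 0, 1], [0, -0.1, 9.8, 0, 0, 0, 1], [0, -0.1, 9.8, 0, 0, 0, 1]]
  squeeze: 50

```text
time_s: 10.35
ee_pos: [514.8, 66.1, 87.0]
orientation: [[0.114, 0.993, 0.002], [0.993, -0.114, 0.001], [0.001, 0.002, -1.0]]
ft_force: [-1.5, 2.4, 4.3]
gripper_width: 0.268
```

jog_arm:
  targets:
    - [[0, 0, 0, 0, 0, 0, 1], [0, 0, -0.2, 0, 0, 0, 1], [0, 0, -0.4, 0, 0, 0, 1], [0, 0, -0.6, 0, 0, 0, 1], [0, 0, -0.8, 0, 0, 0, 1], [0, 0, -1.0, 0, 0, 0, 1], [0, 0, -1.2, 0, 0, 0, 1], [0, 0, -1.35, 0, 0, 0, 1], [0, 0, -1.35, 0, 0, 0, 1], [0, 0, -1.35, 0, 0, 0, 1]]
  squeeze: 60

```text
time_s: 11.6
ee_pos: [514.4, 65.4, 98.1]
orientation: [[0.115, 0.993, -0.0], [0.993, -0.115, -0.001], [-0.001, -0.0, -1.0]]
ft_force: [5.0, -1.0, -9.6]
gripper_width: 0.269
```

jog_arm:
  targets:
    - [[0, 0, -0.1, 0, 0, 0, 1], [-0.4, 0, -0.1, 0, 0, 0, 1], [-0.9, 0, -0.1, 0, 0, 0, 1], [-1.5, 0, -0.1, 0, 0, 0, 1], [-2.1, 0, -0.1, 0, 0, 0, 1], [-2.7, 0, -0.1, 0, 0, 0, 1], [-3.3, 0, -0.1, 0, 0, 0, 1], [-3.8, 0, -0.1, 0, 0, 0, 1], [-4.0, 0, -0.1, 0, 0, 0, 1], [-4.0, 0, -0.1, 0, 0, 0, 1]]

```text
time_s: 12.85
ee_pos: [509.6, 25.5, 99.0]
orientation: [[0.115, 0.993, -0.001], [0.993, -0.115, -0.001], [-0.001, -0.001, -1.0]]
ft_force: [5.4, -0.3, -9.6]
gripper_width: 0.27
```

```bash
python3 - <<'E'
from h import *
s=wrist("w3");print(s["time_s"],s["ee_pos"],s["ft_force"],s["gripper_width"])
E
```

```text
12.85 [509.61275305  25.46516579  99.02920591] [ 5.40738203 -0.30379918 -9.5776784 ] 0.26965038396020724
```

View pics/w3.png

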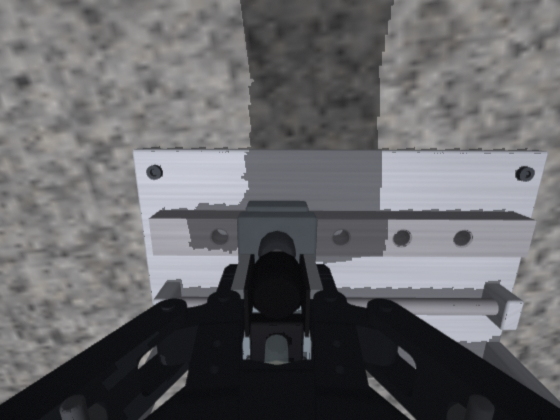

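The carriage has moved with the knob: the holes at columns 219 and 341 lie evenly either side of it at about 279. I'll lower the pin.

jog_arm:
  targets:
    - [[0, 0, 0.2, 0, 0, 0, 1], [0, 0, 0.4, 0, 0, 0, 1], [0, 0, 0.6, 0, 0, 0, 1], [0, 0, 0.8, 0, 0, 0, 1], [0, 0, 1.0, 0, 0, 0, 1], [0, 0, 1.2, 0, 0, 0, 1], [0, 0, 1.35, 0, 0, 0, 1], [0, 0, 1.45, 0, 0, 0, 1], [0, 0, 1.5, 0, 0, 0, 1], [0, 0, 1.5, 0, 0, 0, 1]]

```text
time_s: 14.15
ee_pos: [509.9, 26.4, 87.0]
orientation: [[0.114, 0.993, 0.001], [0.993, -0.114, 0.0], [0.001, 0.001, -1.0]]
ft_force: [-1.1, 0.8, 6.1]
gripper_width: 0.266
```

```bash
python3 - <<'E'
from h import *
s=telemetry.read_state();print(s["ee_pos"],s["ft_force"],s["gripper_width"])
a=cv2.imread("pics/s2.png")
c=vision.camera("scene")["img"]
cv2.imwrite("pics/s3c.png",cv2.resize(c[120:260,190:360],None,fx=4.2,fy=4.2,interpolation=cv2.INTER_CUBIC))
E
```

```text
[509.92464055  26.38830442  87.00838544] [-1.13308237  0.75951745  6.12315171] 0.26598867583690683
```

View pics/s3c.png

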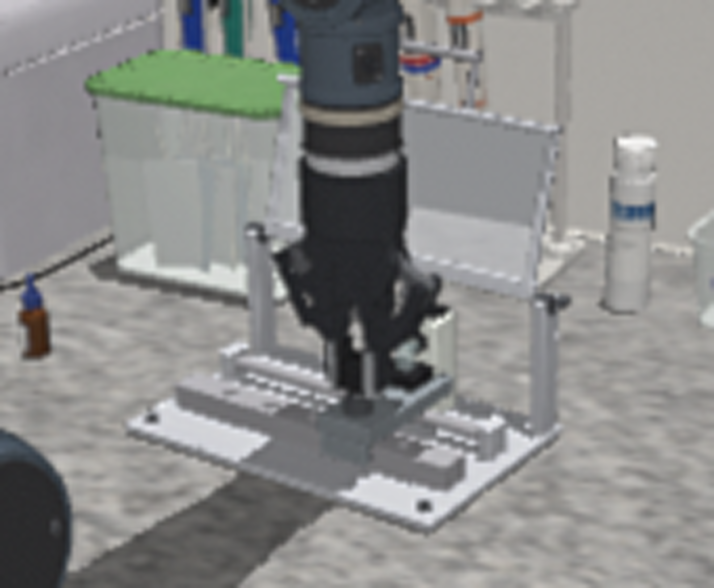

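The TCP is back at the height of the first grasp (87.0 mm) with an upward reaction, so the pin is home, and the guard is still leaned back. I'll hold briefly, then hand in.

jog_arm:
  targets:
    - [[0, 0, 0, 0, 0, 0, 1], [0, 0, 0, 0, 0, 0, 1], [0, 0, 0, 0, 0, 0, 1], [0, 0, 0, 0, 0, 0, 1], [0, 0, 0, 0, 0, 0, 1], [0, 0, 0, 0, 0, 0, 1], [0, 0, 0, 0, 0, 0, 1], [0, 0, 0, 0, 0, 0, 1], [0, 0, 0, 0, 0, 0, 1], [0, 0, 0, 0, 0, 0, 1]]

```text
time_s: 15.45
ee_pos: [509.9, 26.4, 87.0]
orientation: [[0.114, 0.993, 0.001], [0.993, -0.114, 0.0], [0.001, 0.001, -1.0]]
ft_force: [-0.8, 1.6, 5.4]
gripper_width: 0.27
```

```bash
python3 - <<'E'
from h import *
s=telemetry.read_state();print(s["time_s"],s["ee_pos"],s["ft_force"],s["gripper_width"])
print(robot.sign_off())
E
```

```text
15.45 [509.93665412  26.37816493  87.03978589] [-0.80283002  1.64304439  5.40201271] 0.27015938601304323
the job is handed in; nothing more can be done
None
```

I swung the guard over by its bar at no more than about 0.6 rad/s and let it go on its stop. I then lifted the plunger about 11–12 mm, slid the carriage 40 mm to the reader on the −y side and lowered the pin. The job was handed in at 15.5 s with the knob still gripped at 60 N.

**Last checks:**
- **Pin:** the tool is back at its first grasp height (87.0 mm) with about 5 N pushing up, so the pin is home.
- **Carriage:** measured travel was about 40 mm, and with the pin still up the wrist view showed the carriage centred on its hole. I did not measure the distance from the vial to the reading point directly.
- **Guard:** the scene picture taken after lowering the pin shows it still leaning back open.
- **Bystanders:** the arm stayed clear of them on its planned path. I did not re-measure their positions at the end.

No check failed. Two small differences came up: the knob position differed by 2–4 mm between views, and the tool settled about 2 mm above its commanded height at the grasp.

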